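# Stack a pipe spool on a split-post jig for tack welding

## Robot

A 7-joint arm with a two-finger parallel gripper is mounted at the origin on the work surface. World frame = base frame: x ahead of the robot, y to its left, z up, the work surface at z = 0. Lengths are in m, angles in rad, forces in N, time in s.
With the tool pointing down it reaches from about 0.4 to 0.85 m from the base axis. Payload 10.4 kg.
Tool frame: the origin (TCP) lies between the finger pads; the fingertips stand 11 mm ahead of it and the grasp point (between the pads) lies 8 mm behind it (tip_reach is the distance from the TCP to the fingertips, in m); z points along the fingers, y is the line along which they close (so a half turn about z gives the same grasp; the last joint's range is limited). The gripper opens to 85 mm and grips with 20 to 120 N. Pads are 22 mm wide; open, the fingers measure 114 mm over their backs; the gripper's body (76 mm by 85 mm) begins 54 mm behind the grasp point. The pads swing forward as they close: fully open they stand 13 mm farther back than shut.
Start: joints at [1.241, 0.332, -0.065, 1.46, 0.022, 1.35, -0.088], TCP at [0.189, -0.596, 0.242] pointing down, gripper open.
Joint ranges: [-2.6, 2.6], [-0.5, 2.12], [-1.47, 1.34], [0.16, 2.42], [-1.27, 4.41], [0.06, 2.06], [-2.6, 2.6]. Speed limits (rad/s): [2.22, 2.22, 2.79, 2.79, 3.14, 3.14, 3.14].

## Interface

Orientations are given as a unit quaternion [x, y, z, w].
In Python, from workcell import * gives the robot as it stands.
- The arm moves only by the shell command python3 -m inch 'ROWS' [OPENING] [FORCE]. ROWS is JSON, a list of rows, each an object with "slide": the shift along the world's x, y, z in m, a list of three; "yaw": the turn about the world's z in rad. A call has 1 to 20 rows; each row is the pose to reach, as a shift and turn from the pose commanded when the call began; what a row does not reach only later rows make up. A row lasts 1/12 s, in which the tool goes at most 41.7 mm and 7.16 degrees, less where a joint would pass 70% of its speed; a pose out of reach is approached as far as the arm can. A call with a gripper value outside its range is refused whole. OPENING is the closure in counts, from 0 (fully open) to 255 (shut), set as the call begins (- or left out, the last holds). The fingers move at their own pace and stop on an object; FORCE is the grip in N (left out, the last holds). Time passes only in rows, so rows that repeat a pose let the fingers close. It gives the time, the measured TCP pose, the force, the opening and the grip force at its end, in the units of the state.
- get_obs(): the state, without advancing time (a new reading comes with each control period).
- camera(name): name is "side" or "top"; returns a dict with "frame" (400x640x3 uint8, red, green, blue), "fx", "fy", "cx", "cy" (pixels), "extrinsics" (4x4, takes a point from world to camera coordinates). Camera axes: x right, y down, z forward; pixel columns grow to the right and rows downward; lengths in m; the calibration is good to about 2 mm. A picture is of the moment at which its call begins. There is no depth.
- hand_in(): hands the job in; it is judged then, once.
The state is a dict: "clock": time; "joint_pos": joint angles; "joint_velocities": joint speeds; "tau": joint torques, N m; "position": TCP position; "ee_rot": TCP orientation; "ft_force": force on the tool from outside, world axes, zero at the start; "torque": the same for the moment, N m; "grip_width": opening from 0.0 (shut) to 1.0 (fully open); "grasp_force": force on a finger pad.
Only numpy, scipy, OpenCV 4.12 (cv2) and the standard library are available. Lean on these libraries where they do the work, as an engineer would, in place of code of your own. Each camera call takes 0.05 s, during which the arm holds its last target. There are 200 camera calls.

## Task

Set up a small pipe fitting on the split post of the welding jig, ready for tacking: thread on the big flange first so it lies flat on the jig's plate, then the short pipe sleeve, then the small flange, so that they sit flat on one another around the post. Last, push the flat spacer block, standing on its long edge, down into the middle of the gap between the two prongs of the post until it rests on the small flange. Leave the tall pipe piece where it stands, and let go of everything.

Things in the scene. Friction and masses are not known exactly. Their poses are not given: they have to be found in the camera images.
- flange_big: The big flange: flat bare-steel ring, outside diameter 68 mm, hole 40 mm, 12 mm thick, with four small dark bolt-hole marks on its top face; lies flat. Origin: centre of its underside, z up. Goes on the post first.
- sleeve: The short sleeve: bare-steel thin-walled tube, outside diameter 48 mm, bore 40 mm, only 20 mm tall, standing on end. Origin: centre of its underside, z up. Goes on second.
- flange_small: The small flange: flat bare-steel ring without marks, outside diameter 58 mm, hole 40 mm, 10 mm thick, so its rim is 9 mm wide; lies flat. Origin: centre of its underside, z up. Goes on third.
- spacer: The spacer block: plain bare-steel bar 60 mm long (its x), 12 mm thick (its y), 40 mm tall (its z), standing on its long narrow edge. Origin: centre of its underside. Goes in last; the 60 mm length lies along the gap, either end first, and bridges the hole of the small flange.
- pipe: A tall pipe piece that does not belong to the job: bare-steel tube, outside diameter 48 mm, bore 40 mm, 50 mm tall, standing on end. Origin: centre of its underside. Must stay where it stands (within 30 mm).
- jig: The welding jig, fixed to the bench: a dark steel plate 130 mm (its x) by 100 mm (its y), 12 mm thick, with the split post upright at its middle. Origin: centre of the plate's underside, on the bench, z up.
- post (a point): Foot of the split post, on its axis, on the plate's top face (12 mm above the bench); axes as the jig's. Two upright aluminium prongs, 12 mm along x, 6 mm along y, centred at y = +10.5 and -10.5 mm: the gap is 15 mm wide and runs along x. Rounded tips 54 mm above this point. With flanges and sleeve on, the small flange's top is at 42 mm and the prongs stand 12 mm above it.
Things that resemble listed ones, but are neither listed nor needed, are in the scene too. Leave any green look-alike of the sleeve alone. Leave any yellow look-alike of the spacer alone.

How it is judged:
By the outcome, as a careful person would: the job done as asked, in the order asked, and still so for the second after the job is handed in, with the robot touching nothing.
It also fails if it takes over 102 s, if anything falls off the work surface, if the arm or the gripper's body presses on something with over 40 N, if the wrist force passes 120 N, or if a joint passes its speed limit or range.

## Working session

There is one attempt and no reset: what is moved stays moved. The work goes in short steps, Python scripts to look and compute and a shell command to move; the robot and the scene stay as the last step left them, time stands still between calls to the robot, and variables do not carry over. Pictures are saved under pics/ and viewed, at most 15 in all, crops included, and the job is handed in when it is done.

```bash
mkdir -p pics; ls; python3 - <<'E'
from workcell import *
import cv2
for n in("top","side"):
    c=camera(n); cv2.imwrite(f"pics/{n}0.png",c["frame"][:,:,::-1])
    print(n,c["fx"],c["fy"],c["cx"],c["cy"],c["extrinsics"])
o=get_obs();print(o)
E
```

```text
pics
top 469.58349653494633 469.58349653494633 323.85972575482793 202.70455817998374 [[ 1.46823544e-02 -9.99892150e-01 -3.40520457e-04 -1.69298913e-02]
 [-9.90166727e-01 -1.44921619e-02 -1.39139605e-01  5.12288155e-01]
 [ 1.39119664e-01  2.38006902e-03 -9.90272717e-01  9.49748634e-01]
 [ 0.00000000e+00  0.00000000e+00  0.00000000e+00  1.00000000e+00]]
side 454.61139539455496 454.61139539455496 319.59633501044385 197.90368017358713 [[-0.97111425 -0.23855698  0.00526124  0.47967246]
 [-0.19051075  0.76187501 -0.6190736   0.10297008]
 [ 0.14367592 -0.60219351 -0.78531535  0.99449897]
 [ 0.          0.          0.          1.        ]]
{'clock': 0.1, 'joint_pos': array([ 1.24143559,  0.33282083, -0.06469621,  1.46083875,  0.02160039,
        1.34987462, -0.08853437]), 'joint_velocities': array([ 0.0007234 , -0.00119175,  0.00065023, -0.00293714,  0.00040723,
       -0.00088626, -0.00187844]), 'tau': array([ 1.07700285e-03, -6.26746988e+01,  4.92161955e-02, -3.92432070e+01,
        1.65023137e-02,  6.94699949e-03, -7.89596356e-05]), 'position': array([ 0.18863676, -0.59553241,  0.24159674]), 'ee_rot': array([ 9.88261537e-01,  1.52770238e-01, -1.22746675e-04, -6.10883555e-04]), 'ft_force': array([ 0.12229641,  0.66934903, -1.20391934]), 'torque': array([-0.01554111, -0.00301648,  0.01269453]), 'grasp_force': 0.0, 'grip_width': 1.001800328125129}
```

View pics/top0.png

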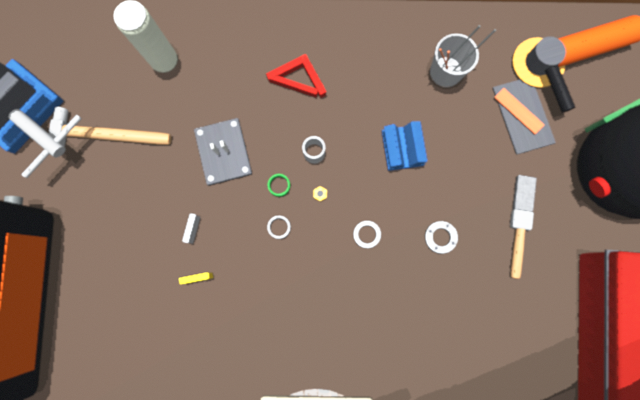

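View pics/side0.png

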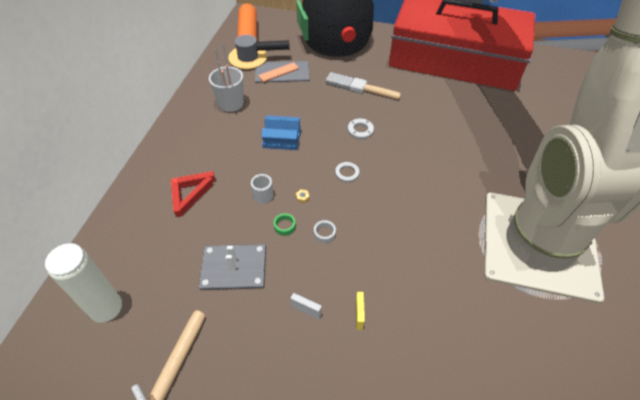

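The candidates, by top-view pixel:
- **Rings:** (442,237) has four dark marks, so it is the big flange. (367,234) is flat and unmarked, so it is the small flange. (279,227) is thin-walled, so it is the sleeve. (279,185) is the green look-alike, and (314,150) is the tall pipe.
- **Bars:** (190,229) is bare steel, so it is the spacer. (195,278) is the yellow look-alike.
- **Jig:** (223,152).

I'll confirm these in one enlarged crop and measure them.

```bash
cat > h.py <<'E'
from workcell import *
import numpy as np, cv2
def ray(c,u,v):
    E=c["extrinsics"];R,t=E[:3,:3],E[:3,3]
    return -R.T@t, R.T@np.array([(u-c["cx"])/c["fx"],(v-c["cy"])/c["fy"],1])
def at(c,u,v,z):
    o,d=ray(c,u,v); return (o+d*(z-o[2])/d[2])
def proj(c,p):
    E=c["extrinsics"];q=np.atleast_2d(p)@E[:3,:3].T+E[:3,3]
    return np.c_[c["fx"]*q[:,0]/q[:,2]+c["cx"],c["fy"]*q[:,1]/q[:,2]+c["cy"]]
def ellipse(c,u,v,z,r=22,thr=None):
    """outer contour of the steel blob near (u,v), mapped to height z, circle fit"""
    g=cv2.cvtColor(c["frame"],cv2.COLOR_RGB2GRAY);y0,x0=int(v)-r,int(u)-r
    p=g[y0:y0+2*r,x0:x0+2*r];p=cv2.resize(p,None,fx=4,fy=4,interpolation=cv2.INTER_CUBIC)
    if thr is None: _,b=cv2.threshold(p,0,255,cv2.THRESH_OTSU)
    else: _,b=cv2.threshold(p,thr,255,cv2.THRESH_BINARY)
    k=max(cv2.findContours(b,cv2.RETR_EXTERNAL,cv2.CHAIN_APPROX_NONE)[0],key=cv2.contourArea)[:,0]
    k=(k+.5)/4-.5+[x0,y0]
    w=np.array([at(c,*q,z)[:2] for q in k])
    A=np.c_[2*w,np.ones(len(w))];s=np.linalg.lstsq(A,(w**2).sum(1),rcond=None)[0]
    return s[:2],2*np.sqrt(s[2]+s[:2]@s[:2]),w
E
python3 - <<'E'
from h import *
try: print(tip_reach)
except Exception as e: print(e)
t=camera("top");s=camera("side")
cv2.imwrite("pics/crop1.png",cv2.resize(t["frame"][110:300,165:475,::-1],None,fx=2.5,fy=2.5,interpolation=cv2.INTER_CUBIC))
cv2.imwrite("pics/crop2.png",cv2.resize(s["frame"][100:340,180:400,::-1],None,fx=2.5,fy=2.5,interpolation=cv2.INTER_CUBIC))
for n,tp,sp,z in [("big",(442,237),(361,128),.012),("small",(367,234),(347,171),.010),("sleeve",(279,227),(325,231),.02),("pipe",(314,150),(262,188),.05)]:
    for c,p in((t,tp),(s,sp)):
        x,d,_=ellipse(c,*p,z);print(n,x.round(4),round(d,4))
for c,p in((t,(190,229)),(s,(306,305))):
    x,d,w=ellipse(c,*p,.04,r=20);r=cv2.minAreaRect((w*1e3).astype(np.float32));print("spacer",r,at(c,*p,.04))
E
```

```text
0.011
big [ 0.4465 -0.2603] 0.0687
big [ 0.4467 -0.2606] 0.0698
small [ 0.4504 -0.102 ] 0.0589
small [ 0.4505 -0.1026] 0.0596
sleeve [0.4624 0.0864] 0.0494
sleeve [0.4624 0.0859] 0.0503
pipe [0.629  0.0145] 0.0496
pipe [0.6288 0.0141] 0.0511
spacer ((455.6236267089844, 270.5760803222656), (14.745070457458496, 62.64103317260742), 77.85403442382812) [0.45277264 0.26731465 0.04      ]
spacer ((455.4872741699219, 270.29290771484375), (13.947218894958496, 61.35258865356445), 77.52517700195312) [0.45266702 0.27688748 0.04      ]
```

View pics/crop1.png

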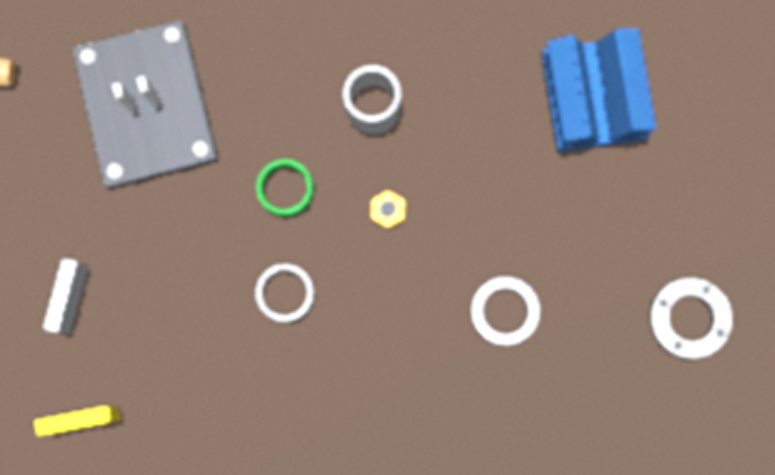

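View pics/crop2.png

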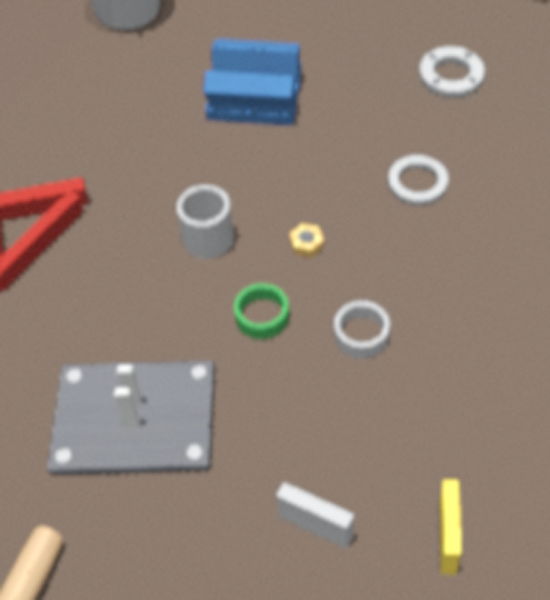

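The crop confirms the picks. The four-mark flange is at (442,237), the plain flange at (367,234), the steel thin ring at (279,227) and the steel bar at (190,229). The two cameras agree within 1 mm. Next is the jig pose, from its bolts and prong tips.

```bash
python3 - <<'E'
from h import *
def blobs(c,x0,y0,x1,y1,f,thr):
    p=cv2.resize(c["frame"][y0:y1,x0:x1],None,fx=4,fy=4,interpolation=cv2.INTER_CUBIC)
    b=(p.min(2)>thr).astype(np.uint8)
    n,_,st,ce=cv2.connectedComponentsWithStats(b)
    return [((ce[i]+.5)/4-.5+[x0,y0],st[i,4]) for i in range(1,n) if st[i,4]>60]
def plate(c,x0,y0,x1,y1,z):
    p=cv2.resize(c["frame"][y0:y1,x0:x1],None,fx=4,fy=4,interpolation=cv2.INTER_CUBIC).astype(int)
    b=((p[:,:,2]-p[:,:,0])>-8).astype(np.uint8)*255
    b=cv2.morphologyEx(b,cv2.MORPH_OPEN,np.ones((9,9)))
    k=max(cv2.findContours(b,cv2.RETR_EXTERNAL,cv2.CHAIN_APPROX_NONE)[0],key=cv2.contourArea)[:,0]
    k=(k+.5)/4-.5+[x0,y0]
    return cv2.minAreaRect(np.array([at(c,*q,z)[:2]*1e3 for q in k],np.float32))
t=camera("top");s=camera("side")
for c,b,th in((t,(190,115,256,190),150),(s,(195,238,272,295),150)):
    for (p,a) in blobs(c,*b,0,th): print(p.round(1),a,"z.012",at(c,*p,.012)[:2].round(4),"z.066",at(c,*p,.066)[:2].round(4))
    print(plate(c,*b,.012))
E
```

```text
[221.9 150.8] 37585 z.012 [0.627  0.2151] z.066 [0.6134 0.2028]
((626.4751586914062, 213.75299072265625), (131.9729461669922, 100.89568328857422), 15.751303672790527)
[218.1 253.2] 6040 z.012 [0.6675 0.1954] z.066 [0.6463 0.224 ]
[249.5 253.1] 4628 z.012 [0.6031 0.1791] z.066 [0.5861 0.2087]
[237.8 264.5] 72 z.012 [0.6177 0.2111] z.066 [0.5998 0.2386]
[218.3 270.5] 807 z.012 [0.6516 0.2341] z.066 [0.6315 0.2602]
[204.5 271.9] 267 z.012 [0.678  0.2439] z.066 [0.6562 0.2693]
[208.  270.1] 92 z.012 [0.6727 0.2383] z.066 [0.6512 0.2641]
[244.2 270.6] 272 z.012 [0.5997 0.2215] z.066 [0.583  0.2484]
[220.5 278.5] 683 z.012 [0.6404 0.2504] z.066 [0.621  0.2754]
[257.3 280.3] 1003 z.012 [0.5663 0.2361] z.066 [0.5518 0.262 ]
[204.7 281.8] 1053 z.012 [0.6687 0.2651] z.066 [0.6475 0.2891]
((626.2921752929688, 216.3011474609375), (130.9375762939453, 103.75418090820312), 15.88807201385498)
```

```bash
python3 - <<'E'
from h import *
t=camera("top");s=camera("side")
for c,b in((t,(190,115,256,190)),(s,(195,238,272,295))):
    x0,y0,x1,y1=b
    p=cv2.resize(c["frame"][y0:y1,x0:x1],None,fx=4,fy=4,interpolation=cv2.INTER_CUBIC)
    n,_,st,ce=cv2.connectedComponentsWithStats((p.min(2)>205).astype(np.uint8))
    for i in range(1,n):
        if st[i,4]>50:
            q=(ce[i]+.5)/4-.5+[x0,y0]; print(q.round(1),st[i,4],at(c,*q,.013)[:2].round(4),at(c,*q,.066)[:2].round(4))
    # model: predicted prong tips
    a=np.radians(15.8);R=np.array([[np.cos(a),-np.sin(a)],[np.sin(a),np.cos(a)]])
    for m in((626.5,213.8),(626.3,215)):
        print(m,proj(c,[[*(np.array(m)/1e3+R@[0,y]),.066] for y in(.0105,-.0105)]).round(1).tolist())
E
```

```text
[233.3 123.4] 516 [0.689  0.1925] [0.6723 0.1817]
[199.6 132. ] 486 [0.6683 0.2656] [0.6528 0.2509]
[221.3 143. ] 376 [0.6443 0.2169] [0.63   0.2047]
[211.4 145.4] 336 [0.6385 0.2382] [0.6245 0.2249]
[244.6 169.1] 546 [0.5868 0.1636] [0.5756 0.1543]
[210.3 177.9] 536 [0.5662 0.2372] [0.5561 0.224 ]
(626.5, 213.8) [[211.9, 145.8], [221.8, 143.3]]
(626.3, 215) [[211.3, 145.9], [221.2, 143.4]]
[229.3 247. ] 243 [0.6496 0.1756] [0.63  0.205]
[259.  248.3] 269 [0.587  0.1633] [0.5714 0.1935]
[209.2 249.8] 281 [0.6887 0.1924] [0.6666 0.2207]
[228.2 256.1] 256 [0.6439 0.1973] [0.6246 0.2253]
[257.3 280.3] 331 [0.5662 0.2366] [0.5519 0.2621]
[204.8 281.8] 336 [0.6682 0.2654] [0.6474 0.289 ]
(626.5, 213.8) [[228.9, 255.6], [229.8, 246.5]]
(626.3, 215) [[228.8, 256.1], [229.7, 247.1]]
```

Both cameras put the post at (0.6274, 0.2148) with the jig at 15.8°. The fingers now close along 107.6°, so a turn of -0.031 rad lines them up with the jig's y. First move: above the big flange.

```bash
python3 -m inch '[{"slide":[0.258,0.335,0],"yaw":-0.031},{"slide":[0.258,0.335,0],"yaw":-0.031},{"slide":[0.258,0.335,0],"yaw":-0.031},{"slide":[0.258,0.335,0],"yaw":-0.031},{"slide":[0.258,0.335,0],"yaw":-0.031},{"slide":[0.258,0.335,0],"yaw":-0.031},{"slide":[0.258,0.335,0],"yaw":-0.031},{"slide":[0.258,0.335,0],"yaw":-0.031},{"slide":[0.258,0.335,0],"yaw":-0.031},{"slide":[0.258,0.335,0],"yaw":-0.031},{"slide":[0.258,0.335,-0.04],"yaw":-0.031},{"slide":[0.258,0.335,-0.08],"yaw":-0.031},{"slide":[0.258,0.335,-0.12],"yaw":-0.031},{"slide":[0.258,0.335,-0.16],"yaw":-0.031},{"slide":[0.258,0.335,-0.18],"yaw":-0.031},{"slide":[0.258,0.335,-0.19],"yaw":-0.031},{"slide":[0.258,0.335,-0.19],"yaw":-0.031},{"slide":[0.258,0.335,-0.19],"yaw":-0.031},{"slide":[0.258,0.335,-0.19],"yaw":-0.031}]' 24 40; python3 - <<'E'
from h import *
o=get_obs();print(o["position"],o["ee_rot"])
for n,b in(("top",(385,180,500,295)),("side",(300,70,430,185))):
    c=camera(n);x0,y0,x1,y1=b
    I=cv2.resize(c["frame"][y0:y1,x0:x1,::-1],(390,390),interpolation=cv2.INTER_CUBIC)
    J=I if n=="top" else np.hstack([J,I])
cv2.imwrite("pics/g1.png",J)
E
```

```text
clock: 1.98
position: [0.448, -0.2615, 0.0542]
ee_rot: [0.991, 0.137, 0.001, 0.001]
ft_force: [-0.2, 1.1, 0.3]
grip_width: 0.907
grasp_force: 0.0
[ 0.44798945 -0.26149562  0.05421103] [9.90514485e-01 1.37400145e-01 1.14696652e-03 9.68938765e-04]
```

View pics/g1.png

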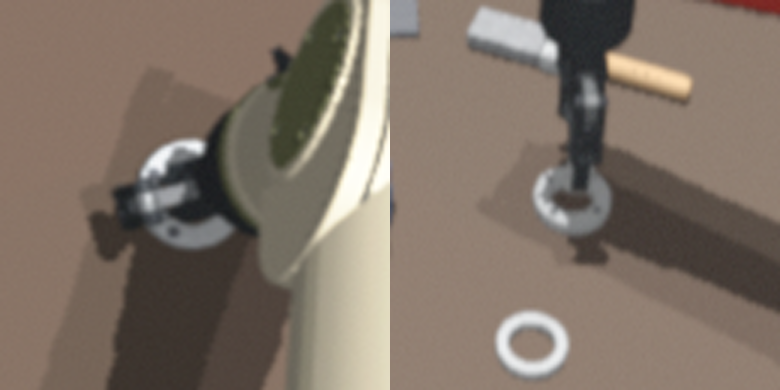

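The top view shows the far finger just outside the flange's rim, and the side view shows the gripper centred above it. I'll descend in stages and watch the force.

```bash
python3 -m inch '[{"slide":[-0.0005,0.0005,-0.01]},{"slide":[-0.0005,0.0005,-0.02]},{"slide":[-0.0005,0.0005,-0.03]},{"slide":[-0.0005,0.0005,-0.03]},{"slide":[-0.0005,0.0005,-0.03]},{"slide":[-0.0005,0.0005,-0.03]}]'
python3 -m inch '[{"slide":[0,0,-0.003]},{"slide":[0,0,-0.005]},{"slide":[0,0,-0.005]},{"slide":[0,0,-0.005]}]'; python3 - <<'E'
from h import *
c=camera("side");cv2.imwrite("pics/g2.png",cv2.resize(c["frame"][80:175,310:415,::-1],None,fx=5,fy=5,interpolation=cv2.INTER_CUBIC))
E
```

```text
invalid input
invalid input
```

View pics/g2.png

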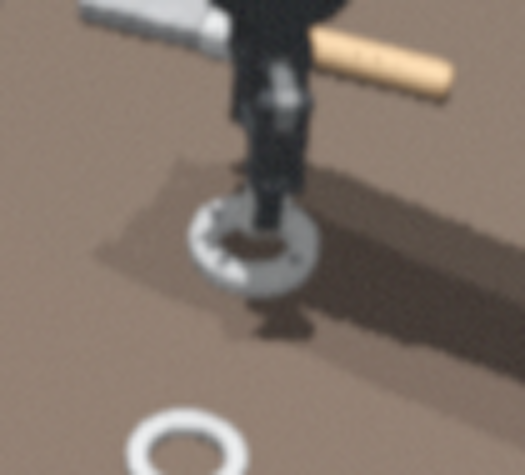

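The yaw has to be given in every row, so neither move ran and the gripper is still hovering above the flange.

```bash
python3 -m inch '[{"slide":[-0.0005,0.0005,-0.01],"yaw":0},{"slide":[-0.0005,0.0005,-0.02],"yaw":0},{"slide":[-0.0005,0.0005,-0.03],"yaw":0},{"slide":[-0.0005,0.0005,-0.03],"yaw":0},{"slide":[-0.0005,0.0005,-0.03],"yaw":0},{"slide":[-0.0005,0.0005,-0.03],"yaw":0}]'
python3 -m inch '[{"slide":[0,0,-0.003],"yaw":0},{"slide":[0,0,-0.005],"yaw":0},{"slide":[0,0,-0.005],"yaw":0},{"slide":[0,0,-0.005],"yaw":0}]'
python3 -m inch '[{"slide":[0,0,-0.003],"yaw":0},{"slide":[0,0,-0.003],"yaw":0},{"slide":[0,0,-0.003],"yaw":0}]'
```

```text
clock: 2.63
position: [0.4463, -0.2602, 0.0222]
ee_rot: [0.991, 0.137, -0.0, -0.0]
ft_force: [-0.6, 1.3, 0.5]
grip_width: 0.904
grasp_force: 0.0
clock: 2.97
position: [0.4462, -0.2603, 0.0173]
ee_rot: [0.991, 0.137, -0.0, 0.0]
ft_force: [0.3, 0.5, 0.7]
grip_width: 0.906
grasp_force: 0.0
clock: 3.22
position: [0.4462, -0.2603, 0.0142]
ee_rot: [0.991, 0.137, -0.0, -0.0]
ft_force: [-0.2, 0.2, 0.2]
grip_width: 0.907
grasp_force: 0.0
```

```bash
python3 -m inch '[{"slide":[0,0,-0.003],"yaw":0},{"slide":[0,0,-0.003],"yaw":0},{"slide":[0,0,-0.003],"yaw":0}]'
python3 -m inch '[{"slide":[0,0,-0.002],"yaw":0},{"slide":[0,0,-0.002],"yaw":0},{"slide":[0,0,-0.002],"yaw":0}]'
```

```text
clock: 3.47
position: [0.4461, -0.2602, 0.0111]
ee_rot: [0.991, 0.137, -0.0, -0.0]
ft_force: [0.3, 0.4, 0.8]
grip_width: 0.906
grasp_force: 0.0
clock: 3.72
position: [0.4462, -0.2603, 0.0092]
ee_rot: [0.991, 0.137, -0.0, -0.0]
ft_force: [-1.2, 0.2, 0.4]
grip_width: 0.905
grasp_force: 0.0
```

```bash
python3 -m inch '[{"slide":[0,0,-0.003],"yaw":0},{"slide":[0,0,-0.003],"yaw":0},{"slide":[0,0,-0.003],"yaw":0}]'
python3 -m inch '[{"slide":[0,0,0],"yaw":0},{"slide":[0,0,0],"yaw":0},{"slide":[0,0,0],"yaw":0},{"slide":[0,0,0],"yaw":0},{"slide":[0,0,0],"yaw":0},{"slide":[0,0,0],"yaw":0}]' 90 50
```

```text
clock: 3.97
position: [0.4461, -0.2603, 0.0061]
ee_rot: [0.991, 0.137, -0.0, -0.0]
ft_force: [-0.8, 0.3, 0.6]
grip_width: 0.907
grasp_force: 0.0
clock: 4.47
position: [0.4463, -0.2603, 0.0068]
ee_rot: [0.99, 0.138, -0.0, 0.0]
ft_force: [-1.8, 1.7, 4.9]
grip_width: 0.764
grasp_force: 55.8
```

```bash
python3 -m inch '[{"slide":[0,0,0.01],"yaw":0},{"slide":[0,0,0.03],"yaw":0},{"slide":[0,0,0.06],"yaw":0},{"slide":[0,0,0.09],"yaw":0},{"slide":[0,0,0.1],"yaw":0},{"slide":[0,0,0.1],"yaw":0},{"slide":[0,0,0.1],"yaw":0},{"slide":[0,0,0.1],"yaw":0}]'; python3 - <<'E'
from h import *
c=camera("side");cv2.imwrite("pics/g3.png",cv2.resize(c["frame"][50:175,300:425,::-1],None,fx=4,fy=4,interpolation=cv2.INTER_CUBIC))
E
```

```text
clock: 5.13
position: [0.4453, -0.2599, 0.1048]
ee_rot: [0.991, 0.137, -0.001, -0.001]
ft_force: [0.1, 0.1, -3.2]
grip_width: 0.754
grasp_force: 57.8
```

View pics/g3.png

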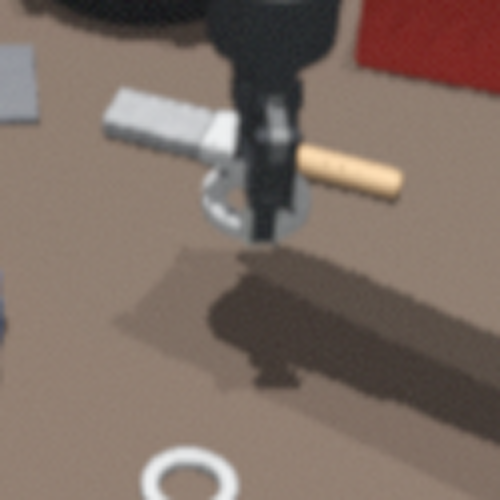

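It is gripped and level. Now over the post.

```bash
python3 -m inch '[{"slide":[0.007,0.019,0.01],"yaw":0},{"slide":[0.018,0.047,0.02],"yaw":0},{"slide":[0.032,0.083,0.02],"yaw":0},{"slide":[0.046,0.12,0.02],"yaw":0},{"slide":[0.06,0.158,0.02],"yaw":0},{"slide":[0.074,0.195,0.02],"yaw":0},{"slide":[0.088,0.232,0.02],"yaw":0},{"slide":[0.102,0.269,0.02],"yaw":0},{"slide":[0.116,0.306,0.02],"yaw":0},{"slide":[0.13,0.343,0.02],"yaw":0},{"slide":[0.144,0.38,0.02],"yaw":0},{"slide":[0.158,0.415,0.02],"yaw":0},{"slide":[0.17,0.445,0.02],"yaw":0},{"slide":[0.178,0.466,0.01],"yaw":0},{"slide":[0.181,0.475,0],"yaw":0},{"slide":[0.181,0.475,0],"yaw":0},{"slide":[0.181,0.475,0],"yaw":0},{"slide":[0.181,0.475,0],"yaw":0},{"slide":[0.181,0.475,0],"yaw":0}]'; python3 - <<'E'
from h import *
for n,b in(("top",(165,95,285,215)),("side",(175,170,295,290))):
    c=camera(n);x0,y0,x1,y1=b
    I=cv2.resize(c["frame"][y0:y1,x0:x1,::-1],(390,390),interpolation=cv2.INTER_CUBIC)
    J=I if n=="top" else np.hstack([J,I])
cv2.imwrite("pics/p1.png",J)
print(get_obs()["position"])
E
```

```text
clock: 6.77
position: [0.6276, 0.2127, 0.1066]
ee_rot: [0.991, 0.136, 0.0, 0.001]
ft_force: [-0.1, 0.2, -1.6]
grip_width: 0.758
grasp_force: 57.8
[0.6276984  0.21324367 0.10695043]
```

View pics/p1.png

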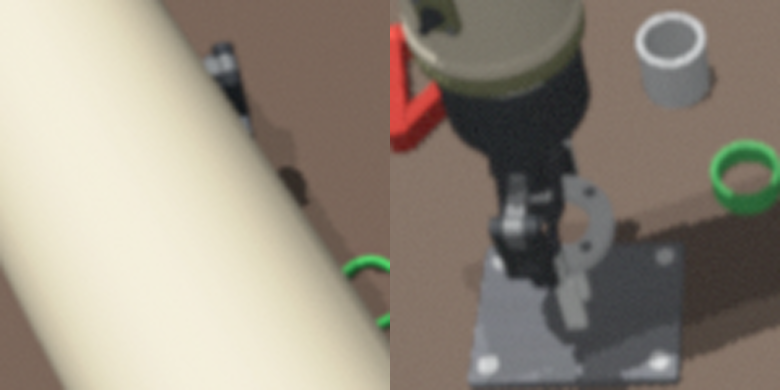

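The side view shows the flange over the post, partly hidden. I'll overlay the predicted level flange to check its tilt.

```bash
cat >> h.py <<'E'
def overlay(out,box,circles,name="side",f=5):
    c=camera(name);x0,y0,x1,y1=box
    I=cv2.resize(c["frame"][y0:y1,x0:x1,::-1],None,fx=f,fy=f,interpolation=cv2.INTER_CUBIC)
    a=np.linspace(0,2*np.pi,100)
    for (x,y,z,r),col in circles:
        q=(proj(c,np.c_[x+r*np.cos(a),y+r*np.sin(a),0*a+z])-[x0,y0]+.5)*f
        cv2.polylines(I,[q.astype(np.int32)],True,col,1)
    cv2.imwrite(out,I)
E
python3 - <<'E'
from h import *
p=get_obs()["position"];print(p);b=p[2]-.0065
overlay("pics/o1.png",(190,200,290,300),[((p[0],p[1],b+.012,.034),(0,255,0)),((p[0],p[1],b+.012,.02),(0,255,0)),((p[0],p[1],b,.034),(0,0,255))])
E
```

```text
[0.6276984  0.21324367 0.10695043]
```

View pics/o1.png

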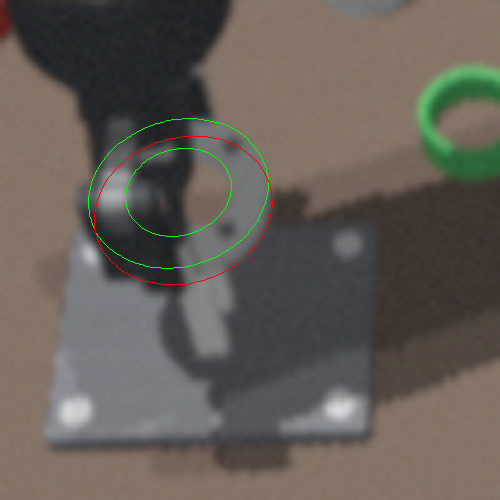

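The overlay matches a level flange: rim right edge at (270,190), hole edge at (235,190). Now down.

```bash
python3 -m inch '[{"slide":[0,0,-0.005],"yaw":0},{"slide":[0,0,-0.015],"yaw":0},{"slide":[0,0,-0.025],"yaw":0},{"slide":[0,0,-0.025],"yaw":0},{"slide":[0,0,-0.025],"yaw":0},{"slide":[0,0,-0.025],"yaw":0}]'
```

```text
clock: 7.42
position: [0.6272, 0.2148, 0.0812]
ee_rot: [0.991, 0.138, -0.0, -0.0]
ft_force: [-0.6, 0.0, -2.2]
grip_width: 0.757
grasp_force: 57.7
```

```bash
python3 -m inch '[{"slide":[0,0,-0.008],"yaw":0},{"slide":[0,0,-0.016],"yaw":0},{"slide":[0,0,-0.024],"yaw":0},{"slide":[0,0,-0.032],"yaw":0},{"slide":[0,0,-0.04],"yaw":0},{"slide":[0,0,-0.048],"yaw":0},{"slide":[0,0,-0.054],"yaw":0},{"slide":[0,0,-0.058],"yaw":0},{"slide":[0,0,-0.06],"yaw":0},{"slide":[0,0,-0.06],"yaw":0},{"slide":[0,0,-0.06],"yaw":0}]'
python3 -m inch '[{"slide":[0,0,-0.002],"yaw":0},{"slide":[0,0,-0.002],"yaw":0},{"slide":[0,0,-0.002],"yaw":0},{"slide":[0,0,-0.002],"yaw":0}]'
```

```text
clock: 8.33
position: [0.6274, 0.2148, 0.0216]
ee_rot: [0.991, 0.137, 0.0, -0.0]
ft_force: [-0.1, -0.1, -1.6]
grip_width: 0.756
grasp_force: 57.8
clock: 8.67
position: [0.6273, 0.2147, 0.0195]
ee_rot: [0.991, 0.137, 0.0, 0.0]
ft_force: [-0.1, 0.1, -1.5]
grip_width: 0.757
grasp_force: 57.8
```

```bash
python3 -m inch '[{"slide":[0,0,-0.001],"yaw":0},{"slide":[0,0,-0.0015],"yaw":0},{"slide":[0,0,-0.0015],"yaw":0}]'
python3 -m inch '[{"slide":[0,0,0],"yaw":0},{"slide":[0,0,0],"yaw":0},{"slide":[0,0,0],"yaw":0},{"slide":[0,0,0],"yaw":0},{"slide":[0,0,0],"yaw":0},{"slide":[0,0,0],"yaw":0}]' 20 
python3 -m inch '[{"slide":[0,0,0.01],"yaw":0},{"slide":[0,0,0.03],"yaw":0},{"slide":[0,0,0.06],"yaw":0},{"slide":[0,0,0.09],"yaw":0},{"slide":[0,0,0.1],"yaw":0},{"slide":[0,0,0.1],"yaw":0},{"slide":[0,0,0.1],"yaw":0}]' 
python3 - <<'E'
from h import *
overlay("pics/o2.png",(190,200,290,300),[((.6274,.2148,.024,.034),(0,255,0)),((.6274,.2148,.024,.02),(0,255,0))])
E
```

```text
clock: 8.92
position: [0.6275, 0.2147, 0.0189]
ee_rot: [0.991, 0.137, 0.0, 0.0]
ft_force: [-4.2, -2.7, 7.4]
grip_width: 0.754
grasp_force: 58.7
clock: 9.42
position: [0.6273, 0.2147, 0.0178]
ee_rot: [0.991, 0.137, 0.0, 0.0]
ft_force: [0.4, -0.1, 0.1]
grip_width: 0.922
grasp_force: 0.0
clock: 10.0
position: [0.6275, 0.2147, 0.1186]
ee_rot: [0.991, 0.137, 0.001, 0.0]
ft_force: [0.6, 1.1, -0.6]
grip_width: 0.923
grasp_force: 0.0
```

View pics/o2.png

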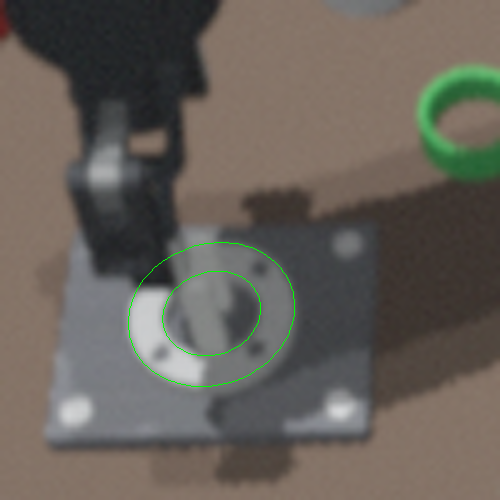

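The big flange sits flat, its edges matching the predicted circles around the post. Next, the sleeve.

```bash
python3 -m inch '[{"slide":[-0.015,-0.012,0],"yaw":0},{"slide":[-0.045,-0.035,0],"yaw":0},{"slide":[-0.075,-0.058,0],"yaw":0},{"slide":[-0.105,-0.082,0],"yaw":0},{"slide":[-0.135,-0.105,0],"yaw":0},{"slide":[-0.155,-0.121,-0.02],"yaw":0},{"slide":[-0.163,-0.127,-0.05],"yaw":0},{"slide":[-0.165,-0.1285,-0.065],"yaw":0},{"slide":[-0.165,-0.1285,-0.068],"yaw":0},{"slide":[-0.165,-0.1285,-0.068],"yaw":0},{"slide":[-0.165,-0.1285,-0.068],"yaw":0},{"slide":[-0.165,-0.1285,-0.068],"yaw":0}]' 80
python3 - <<'E'
from h import *
print(get_obs()["position"])
for n,b in(("top",(240,190,320,270)),("side",(280,180,370,270))):
    c=camera(n);x0,y0,x1,y1=b
    I=cv2.resize(c["frame"][y0:y1,x0:x1,::-1],(390,390),interpolation=cv2.INTER_CUBIC)
    J=I if n=="top" else np.hstack([J,I])
cv2.imwrite("pics/s1.png",J)
E
```

```text
clock: 11.05
position: [0.4632, 0.0869, 0.0507]
ee_rot: [0.99, 0.138, 0.001, -0.0]
ft_force: [0.4, -0.1, -0.5]
grip_width: 0.686
grasp_force: 0.0
[0.46319138 0.08686374 0.05069217]
```

View pics/s1.png

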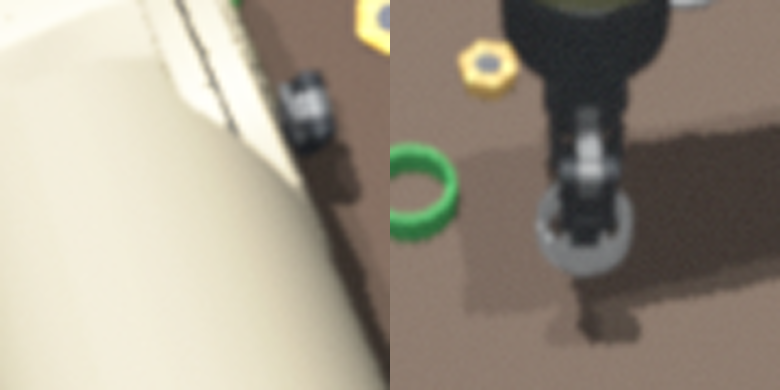

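The gripper is centred over the steel sleeve (side crop 585,230), clear of the green ring. Descend and grip.

```bash
python3 -m inch '[{"slide":[0,0,-0.008],"yaw":0},{"slide":[0,0,-0.016],"yaw":0},{"slide":[0,0,-0.024],"yaw":0},{"slide":[0,0,-0.03],"yaw":0},{"slide":[0,0,-0.034],"yaw":0},{"slide":[0,0,-0.036],"yaw":0},{"slide":[0,0,-0.036],"yaw":0},{"slide":[0,0,-0.036],"yaw":0},{"slide":[0,0,-0.036],"yaw":0}]'
python3 -m inch '[{"slide":[0,0,0],"yaw":0},{"slide":[0,0,0],"yaw":0},{"slide":[0,0,0],"yaw":0},{"slide":[0,0,0],"yaw":0},{"slide":[0,0,0],"yaw":0},{"slide":[0,0,0],"yaw":0}]' 150 40
```

```text
clock: 11.9
position: [0.4625, 0.0862, 0.0141]
ee_rot: [0.991, 0.137, 0.0, 0.0]
ft_force: [0.7, 0.7, -0.0]
grip_width: 0.689
grasp_force: 0.0
clock: 12.4
position: [0.4626, 0.0862, 0.0146]
ee_rot: [0.991, 0.137, 0.0, 0.0]
ft_force: [-2.6, -0.1, 7.6]
grip_width: 0.546
grasp_force: 39.8
```

```bash
python3 -m inch '[{"slide":[0,0,0.01],"yaw":0},{"slide":[0,0,0.03],"yaw":0},{"slide":[0,0,0.06],"yaw":0},{"slide":[0.01,0.008,0.09],"yaw":0},{"slide":[0.03,0.023,0.1],"yaw":0},{"slide":[0.055,0.043,0.1],"yaw":0},{"slide":[0.08,0.062,0.1],"yaw":0},{"slide":[0.105,0.082,0.1],"yaw":0},{"slide":[0.13,0.101,0.1],"yaw":0},{"slide":[0.15,0.117,0.095],"yaw":0},{"slide":[0.161,0.1255,0.085],"yaw":0},{"slide":[0.165,0.1285,0.08],"yaw":0},{"slide":[0.165,0.1285,0.08],"yaw":0},{"slide":[0.165,0.1285,0.08],"yaw":0},{"slide":[0.165,0.1285,0.08],"yaw":0},{"slide":[0.165,0.1285,0.08],"yaw":0}]'
python3 - <<'E'
from h import *
p=get_obs()["position"];print(p);b=p[2]-.0145
overlay("pics/o3.png",(190,190,290,290),[((p[0],p[1],b+.02,.024),(0,255,0)),((p[0],p[1],b,.024),(0,0,255))])
E
```

```text
clock: 13.73
position: [0.6272, 0.2138, 0.0948]
ee_rot: [0.991, 0.137, 0.0, 0.0]
ft_force: [-0.4, -0.6, -1.6]
grip_width: 0.547
grasp_force: 41.3
[0.62717903 0.2138317  0.09479698]
```

View pics/o3.png

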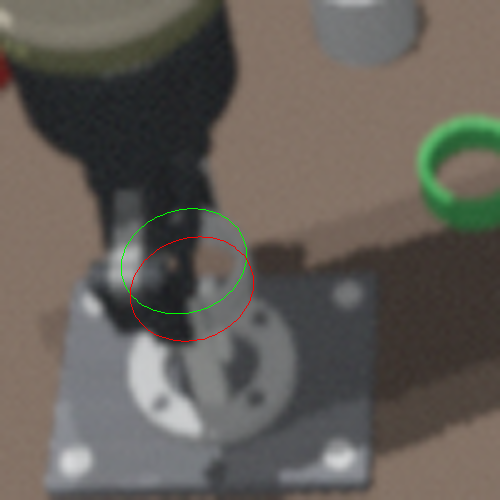

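The sleeve matches its level prediction above the post. Lower it.

```bash
python3 -m inch '[{"slide":[0,0,0],"yaw":0},{"slide":[0,0,-0.006],"yaw":0},{"slide":[0,0,-0.014],"yaw":0},{"slide":[0,0,-0.022],"yaw":0},{"slide":[0,0,-0.03],"yaw":0},{"slide":[0,0,-0.038],"yaw":0},{"slide":[0,0,-0.046],"yaw":0},{"slide":[0,0,-0.051],"yaw":0},{"slide":[0,0,-0.0535],"yaw":0},{"slide":[0,0,-0.0535],"yaw":0},{"slide":[0,0,-0.0535],"yaw":0},{"slide":[0,0,-0.0535],"yaw":0}]'
python3 -m inch '[{"slide":[0,0,-0.002],"yaw":0},{"slide":[0,0,-0.002],"yaw":0},{"slide":[0,0,-0.002],"yaw":0}]'
```

```text
clock: 14.78
position: [0.6276, 0.2148, 0.0409]
ee_rot: [0.991, 0.137, 0.0, -0.0]
ft_force: [0.2, -0.2, -0.9]
grip_width: 0.549
grasp_force: 41.3
clock: 15.03
position: [0.6276, 0.2148, 0.0387]
ee_rot: [0.991, 0.137, 0.0, -0.0]
ft_force: [0.7, -0.1, 0.9]
grip_width: 0.548
grasp_force: 41.4
```

```bash
python3 -m inch '[{"slide":[0,0,-0.0005],"yaw":0},{"slide":[0,0,-0.0005],"yaw":0}]'
python3 -m inch '[{"slide":[0,0,0],"yaw":0},{"slide":[0,0,0],"yaw":0},{"slide":[0,0,0],"yaw":0},{"slide":[0,0,0],"yaw":0},{"slide":[0,0,0],"yaw":0}]' 70
python3 -m inch '[{"slide":[0,0,0.01],"yaw":0},{"slide":[0,0,0.03],"yaw":0},{"slide":[0,0,0.06],"yaw":0},{"slide":[-0.009,-0.016,0.085],"yaw":0},{"slide":[-0.026,-0.047,0.09],"yaw":0},{"slide":[-0.044,-0.079,0.09],"yaw":0},{"slide":[-0.062,-0.111,0.09],"yaw":0},{"slide":[-0.08,-0.143,0.09],"yaw":0},{"slide":[-0.098,-0.175,0.09],"yaw":0},{"slide":[-0.116,-0.207,0.09],"yaw":0},{"slide":[-0.134,-0.239,0.08],"yaw":0},{"slide":[-0.151,-0.27,0.065],"yaw":0},{"slide":[-0.166,-0.297,0.045],"yaw":0},{"slide":[-0.174,-0.312,0.025],"yaw":0},{"slide":[-0.177,-0.317,0.012],"yaw":0},{"slide":[-0.177,-0.317,0.01],"yaw":0},{"slide":[-0.177,-0.317,0.01],"yaw":0},{"slide":[-0.177,-0.317,0.01],"yaw":0},{"slide":[-0.177,-0.317,0.01],"yaw":0}]' 55
python3 - <<'E'
from h import *
s=camera("side")
print(get_obs()["position"])
x,d,_=ellipse(s,347,171,.01);print(x,d)
E
```

```text
clock: 15.2
position: [0.6277, 0.2148, 0.0387]
ee_rot: [0.991, 0.137, 0.001, 0.0]
ft_force: [-1.4, -0.9, 5.4]
grip_width: 0.546
grasp_force: 41.8
clock: 15.62
position: [0.6272, 0.2146, 0.0377]
ee_rot: [0.991, 0.137, -0.0, 0.0]
ft_force: [0.1, 0.4, 0.3]
grip_width: 0.728
grasp_force: 0.0
clock: 17.2
position: [0.4516, -0.1014, 0.0491]
ee_rot: [0.99, 0.138, 0.001, 0.0]
ft_force: [0.2, 0.1, -0.3]
grip_width: 0.785
grasp_force: 0.0
[ 0.45142806 -0.10156996  0.04892883]
[ 0.48333852 -0.09539888] 0.10884694704757145
```

```bash
python3 -m inch '[{"slide":[0,0,-0.008],"yaw":0},{"slide":[0,0,-0.016],"yaw":0},{"slide":[0,0,-0.024],"yaw":0},{"slide":[0,0,-0.031],"yaw":0},{"slide":[0,0,-0.036],"yaw":0},{"slide":[0,0,-0.039],"yaw":0},{"slide":[0,0,-0.039],"yaw":0},{"slide":[0,0,-0.039],"yaw":0},{"slide":[0,0,-0.039],"yaw":0}]'
python3 -m inch '[{"slide":[0,0,0],"yaw":0},{"slide":[0,0,0],"yaw":0},{"slide":[0,0,0],"yaw":0},{"slide":[0,0,0],"yaw":0},{"slide":[0,0,0],"yaw":0},{"slide":[0,0,0],"yaw":0}]' 120 50
python3 -m inch '[{"slide":[0,0,0.005],"yaw":0},{"slide":[0,0,0.01],"yaw":0},{"slide":[0,0,0.01],"yaw":0},{"slide":[0,0,0.01],"yaw":0}]'
```

```text
clock: 18.0
position: [0.4505, -0.1024, 0.0091]
ee_rot: [0.991, 0.137, 0.0, 0.0]
ft_force: [0.6, -0.1, -0.2]
grip_width: 0.784
grasp_force: 0.0
clock: 18.5
position: [0.4506, -0.1024, 0.0098]
ee_rot: [0.991, 0.137, 0.0, 0.0]
ft_force: [-4.8, 1.9, 11.5]
grip_width: 0.647
grasp_force: 50.6
clock: 18.83
position: [0.4506, -0.1025, 0.0192]
ee_rot: [0.991, 0.137, 0.0, 0.0]
ft_force: [0.1, 0.2, -0.3]
grip_width: 0.645
grasp_force: 53.2
```

```bash
python3 -m inch '[{"slide":[0,0,0.03],"yaw":0},{"slide":[0,0,0.06],"yaw":0},{"slide":[0.009,0.016,0.09],"yaw":0},{"slide":[0.026,0.047,0.1],"yaw":0},{"slide":[0.044,0.079,0.1],"yaw":0},{"slide":[0.062,0.111,0.1],"yaw":0},{"slide":[0.08,0.143,0.1],"yaw":0},{"slide":[0.098,0.175,0.1],"yaw":0},{"slide":[0.116,0.207,0.1],"yaw":0},{"slide":[0.134,0.239,0.1],"yaw":0},{"slide":[0.151,0.27,0.1],"yaw":0},{"slide":[0.166,0.297,0.095],"yaw":0},{"slide":[0.174,0.312,0.085],"yaw":0},{"slide":[0.177,0.317,0.08],"yaw":0},{"slide":[0.177,0.317,0.08],"yaw":0},{"slide":[0.177,0.317,0.08],"yaw":0},{"slide":[0.177,0.317,0.08],"yaw":0},{"slide":[0.177,0.317,0.08],"yaw":0}]'
python3 - <<'E'
from h import *
p=get_obs()["position"];print(p);b=p[2]-.0098
overlay("pics/o4.png",(190,190,290,290),[((p[0],p[1],b+.01,.029),(0,255,0)),((.6274,.2148,.044,.024),(0,0,255))])
E
```

```text
clock: 20.33
position: [0.6276, 0.213, 0.0995]
ee_rot: [0.991, 0.137, 0.0, 0.0]
ft_force: [1.1, -1.0, -0.3]
grip_width: 0.643
grasp_force: 53.6
[0.62760227 0.21300868 0.09952694]
```

View pics/o4.png

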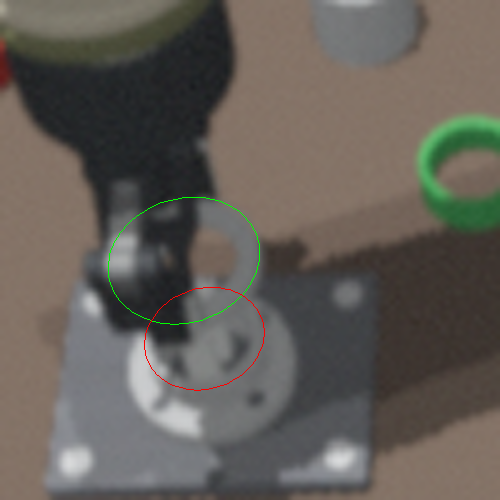

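The small flange is level above the post, and the seated sleeve is where predicted. Lower it.

```bash
python3 -m inch '[{"slide":[0,0,0],"yaw":0},{"slide":[0,0,0],"yaw":0},{"slide":[0,0,-0.006],"yaw":0},{"slide":[0,0,-0.014],"yaw":0},{"slide":[0,0,-0.022],"yaw":0},{"slide":[0,0,-0.03],"yaw":0},{"slide":[0,0,-0.037],"yaw":0},{"slide":[0,0,-0.041],"yaw":0},{"slide":[0,0,-0.0425],"yaw":0},{"slide":[0,0,-0.0425],"yaw":0},{"slide":[0,0,-0.0425],"yaw":0},{"slide":[0,0,-0.0425],"yaw":0}]'
python3 -m inch '[{"slide":[0,0,-0.002],"yaw":0},{"slide":[0,0,-0.002],"yaw":0},{"slide":[0,0,-0.002],"yaw":0}]'
```

```text
clock: 21.38
position: [0.6276, 0.2148, 0.0568]
ee_rot: [0.991, 0.137, 0.0, -0.0]
ft_force: [0.7, -0.1, -0.7]
grip_width: 0.643
grasp_force: 53.7
clock: 21.63
position: [0.6273, 0.2146, 0.0543]
ee_rot: [0.991, 0.137, 0.0, 0.0]
ft_force: [0.3, 0.5, -1.0]
grip_width: 0.647
grasp_force: 53.7
```

```bash
python3 -m inch '[{"slide":[0,0,-0.001],"yaw":0},{"slide":[0,0,-0.001],"yaw":0},{"slide":[0,0,-0.001],"yaw":0}]'
```

```text
clock: 21.88
position: [0.6274, 0.2147, 0.054]
ee_rot: [0.991, 0.137, 0.0, 0.0]
ft_force: [-2.5, -1.6, 4.9]
grip_width: 0.64
grasp_force: 54.3
```

The contact height is 54.0 mm against 53.8 expected, so the stack is seated. Release and go to the spacer, turning -0.49 rad.

```bash
python3 -m inch '[{"slide":[0,0,0],"yaw":0},{"slide":[0,0,0],"yaw":0},{"slide":[0,0,0],"yaw":0},{"slide":[0,0,0],"yaw":0},{"slide":[0,0,0],"yaw":0}]' 50
python3 -m inch '[{"slide":[0,0,0.01],"yaw":0},{"slide":[0,0,0.03],"yaw":0},{"slide":[0,0,0.05],"yaw":0},{"slide":[0,0,0.065],"yaw":0},{"slide":[-0.015,0.005,0.07],"yaw":-0.08},{"slide":[-0.045,0.015,0.07],"yaw":-0.18},{"slide":[-0.08,0.026,0.07],"yaw":-0.28},{"slide":[-0.115,0.037,0.07],"yaw":-0.38},{"slide":[-0.145,0.047,0.065],"yaw":-0.46},{"slide":[-0.165,0.053,0.05],"yaw":-0.49},{"slide":[-0.172,0.0557,0.035],"yaw":-0.49},{"slide":[-0.172,0.0557,0.02],"yaw":-0.49},{"slide":[-0.172,0.0557,0.02],"yaw":-0.49},{"slide":[-0.172,0.0557,0.02],"yaw":-0.49},{"slide":[-0.172,0.0557,0.02],"yaw":-0.49},{"slide":[-0.172,0.0557,0.02],"yaw":-0.49}]'
python3 - <<'E'
from h import *
o=get_obs();print(o["position"],o["ee_rot"],o["ft_force"])
from scipy.spatial.transform import Rotation as R
m=R.from_quat(o["ee_rot"]).as_matrix();print(np.degrees(np.arctan2(m[1,1],m[0,1])))
s=camera("side");g=cv2.cvtColor(s["frame"],cv2.COLOR_RGB2GRAY)
# ring brightness profile check: predicted outer edge of small flange
for (z,r) in((.054,.029),(.024,.034)):
  a=np.linspace(0,2*np.pi,24,endpoint=False)
  f=lambda rr:[int(g[int(round(v)),int(round(u))]) for u,v in proj(s,np.c_[.6274+rr*np.cos(a),.2148+rr*np.sin(a),0*a+z])]
  print(z,f(r-.004),f(r+.003))
E
```

```text
clock: 22.3
position: [0.6272, 0.2147, 0.0532]
ee_rot: [0.991, 0.137, -0.0, 0.0]
ft_force: [0.2, 0.1, 0.4]
grip_width: 0.803
grasp_force: 0.0
clock: 23.63
position: [0.4562, 0.2706, 0.0745]
ee_rot: [0.994, -0.107, 0.001, -0.0]
ft_force: [-0.6, 0.7, 0.2]
grip_width: 0.805
grasp_force: 0.0
[0.45619528 0.27061905 0.07447925] [ 9.94235486e-01 -1.07215531e-01  6.35021421e-04 -4.74679545e-04] [-0.56284252  0.74144529  0.20654088]
-102.30962367321604
0.054 [219, 219, 219, 219, 220, 216, 217, 221, 219, 217, 219, 218, 219, 220, 219, 217, 218, 216, 215, 216, 216, 218, 216, 219] [143, 141, 142, 163, 213, 176, 119, 112, 119, 109, 114, 109, 129, 167, 150, 151, 136, 133, 121, 129, 144, 131, 138, 147]
0.024 [220, 200, 215, 214, 181, 210, 214, 214, 215, 198, 180, 185, 186, 146, 141, 137, 213, 204, 135, 128, 137, 113, 113, 163] [160, 138, 138, 139, 134, 130, 128, 124, 108, 118, 113, 109, 119, 132, 140, 141, 143, 212, 215, 157, 238, 127, 181, 219]
```

The small flange's rim is evenly bright at its predicted place and height, so it lies flat and centred. Now grasp the spacer.

```bash
python3 -m inch '[{"slide":[0,0,0],"yaw":0},{"slide":[0,0,0],"yaw":0},{"slide":[0,0,0],"yaw":0},{"slide":[0,0,-0.008],"yaw":0},{"slide":[0,0,-0.018],"yaw":0},{"slide":[0,0,-0.028],"yaw":0},{"slide":[0,0,-0.037],"yaw":0},{"slide":[0,0,-0.042],"yaw":0},{"slide":[0,0,-0.0445],"yaw":0},{"slide":[0,0,-0.0445],"yaw":0},{"slide":[0,0,-0.0445],"yaw":0}]' 140
python3 -m inch '[{"slide":[0,0,0],"yaw":0},{"slide":[0,0,0],"yaw":0},{"slide":[0,0,0],"yaw":0},{"slide":[0,0,0],"yaw":0},{"slide":[0,0,0],"yaw":0},{"slide":[0,0,0],"yaw":0}]' 245 60
```

```text
clock: 24.6
position: [0.4553, 0.2706, 0.0289]
ee_rot: [0.994, -0.107, 0.0, 0.0]
ft_force: [-0.4, -0.1, -0.2]
grip_width: 0.45
grasp_force: 0.0
clock: 25.1
position: [0.4557, 0.2706, 0.0294]
ee_rot: [0.994, -0.107, 0.0, -0.0]
ft_force: [-0.7, -0.0, 6.4]
grip_width: 0.129
grasp_force: 59.4
```

```bash
python3 -m inch '[{"slide":[0,0,0.01],"yaw":0},{"slide":[0,0,0.03],"yaw":0},{"slide":[0,0,0.06],"yaw":0},{"slide":[0.005,-0.002,0.085],"yaw":0.03},{"slide":[0.02,-0.007,0.1],"yaw":0.1},{"slide":[0.045,-0.015,0.1],"yaw":0.18},{"slide":[0.07,-0.023,0.1],"yaw":0.26},{"slide":[0.095,-0.031,0.1],"yaw":0.34},{"slide":[0.12,-0.039,0.1],"yaw":0.41},{"slide":[0.145,-0.047,0.095],"yaw":0.46},{"slide":[0.162,-0.053,0.09],"yaw":0.49},{"slide":[0.17,-0.055,0.08],"yaw":0.49},{"slide":[0.172,-0.0558,0.073],"yaw":0.49},{"slide":[0.172,-0.0558,0.073],"yaw":0.49},{"slide":[0.172,-0.0558,0.073],"yaw":0.49},{"slide":[0.172,-0.0558,0.073],"yaw":0.49},{"slide":[0.172,-0.0558,0.073],"yaw":0.49},{"slide":[0.172,-0.0558,0.073],"yaw":0.49}]'
python3 - <<'E'
from h import *
from scipy.spatial.transform import Rotation as R
o=get_obs();p=o["position"];m=R.from_quat(o["ee_rot"]).as_matrix();print(p,np.degrees(np.arctan2(m[1,0],m[0,0])))
c=camera("side");x0,y0,f=190,200,6
I=cv2.resize(c["frame"][y0:y0+100,x0:x0+100,::-1],None,fx=f,fy=f,interpolation=cv2.INTER_CUBIC)
def box(x,y,a,lx,ly,z0,z1,col):
    a=np.radians(a);r=np.array([[np.cos(a),-np.sin(a)],[np.sin(a),np.cos(a)]])
    k=np.array([[1,1],[-1,1],[-1,-1],[1,-1]])*[lx/2,ly/2]@r.T+[x,y]
    for z in(z0,z1):
        q=(proj(c,np.c_[k,[z]*4])-[x0,y0]+.5)*f;cv2.polylines(I,[q.astype(np.int32)],True,col,1)
b=p[2]-.0292
box(p[0],p[1],15.8,.06,.012,b,b+.04,(0,255,0))
a=np.radians(15.8)
for s in(1,-1): box(.6274-s*.0105*np.sin(a),.2148+s*.0105*np.cos(a),15.8,.012,.006,.066,.055,(0,0,255))
cv2.imwrite("pics/o5.png",I)
E
```

```text
clock: 26.6
position: [0.627, 0.2152, 0.1026]
ee_rot: [0.99, 0.138, 0.0, -0.0]
ft_force: [0.3, -1.2, -2.0]
grip_width: 0.124
grasp_force: 58.5
[0.62699091 0.21518124 0.10260205] 15.83962458375339
```

View pics/o5.png

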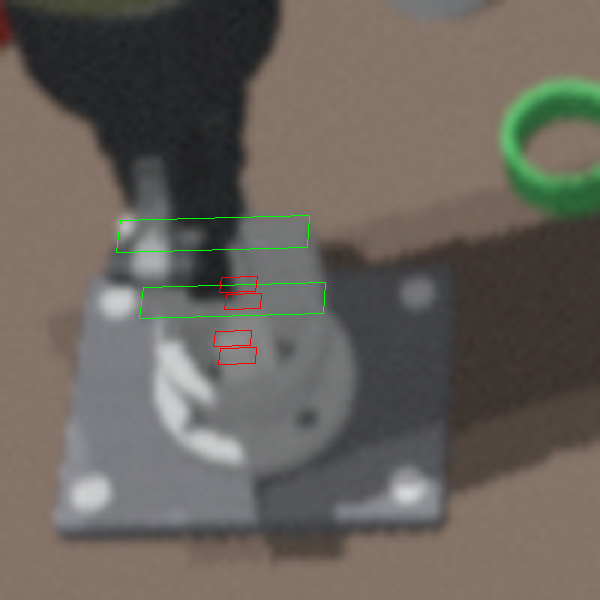

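The spacer matches its predicted outline, level and aligned with the gap. Insert carefully, watching the lateral force.

```bash
python3 -m inch '[{"slide":[0,0,-0.002],"yaw":0},{"slide":[0,0,-0.004],"yaw":0},{"slide":[0,0,-0.005],"yaw":0},{"slide":[0,0,-0.005],"yaw":0}]'
python3 -m inch '[{"slide":[0,0,-0.002],"yaw":0},{"slide":[0,0,-0.004],"yaw":0},{"slide":[0,0,-0.005],"yaw":0},{"slide":[0,0,-0.005],"yaw":0}]'
```

```text
clock: 26.98
position: [0.6271, 0.2144, 0.0964]
ee_rot: [0.991, 0.137, -0.0, 0.0]
ft_force: [-0.6, 0.5, -1.6]
grip_width: 0.127
grasp_force: 58.5
clock: 27.32
position: [0.6271, 0.2145, 0.0914]
ee_rot: [0.991, 0.137, -0.0, 0.0]
ft_force: [0.2, -0.5, -2.2]
grip_width: 0.125
grasp_force: 58.5
```

```bash
python3 -m inch '[{"slide":[0.0002,0.0003,-0.002],"yaw":0},{"slide":[0.0002,0.0003,-0.004],"yaw":0},{"slide":[0.0002,0.0003,-0.006],"yaw":0},{"slide":[0.0002,0.0003,-0.007],"yaw":0},{"slide":[0.0002,0.0003,-0.007],"yaw":0},{"slide":[0.0002,0.0003,-0.007],"yaw":0}]'
python3 -m inch '[{"slide":[0,0,-0.0005],"yaw":0},{"slide":[0,0,-0.001],"yaw":0},{"slide":[0,0,-0.001],"yaw":0}]'
```

```text
clock: 27.82
position: [0.6274, 0.2149, 0.0847]
ee_rot: [0.991, 0.137, -0.0, 0.0]
ft_force: [0.1, 0.4, -1.3]
grip_width: 0.127
grasp_force: 58.5
clock: 28.07
position: [0.6275, 0.2149, 0.0838]
ee_rot: [0.991, 0.137, 0.0, 0.0]
ft_force: [-0.1, 0.2, -2.3]
grip_width: 0.122
grasp_force: 58.5
```

```bash
python3 -m inch '[{"slide":[0,0,-0.0005],"yaw":0},{"slide":[0,0,-0.001],"yaw":0},{"slide":[0,0,-0.001],"yaw":0}]'
```

```text
clock: 28.32
position: [0.6276, 0.2149, 0.0835]
ee_rot: [0.991, 0.137, 0.0, 0.0]
ft_force: [-1.8, -0.8, 4.2]
grip_width: 0.127
grasp_force: 59.5
```

Contact is at 83.5 mm against 83.2 expected, with about 4 N of downward load, so the spacer rests on the small flange. Release, rise and move clear.

```bash
python3 -m inch '[{"slide":[0,0,0],"yaw":0},{"slide":[0,0,0],"yaw":0},{"slide":[0,0,0],"yaw":0},{"slide":[0,0,0],"yaw":0},{"slide":[0,0,0],"yaw":0}]' 160
python3 -m inch '[{"slide":[0,0,0.005],"yaw":0},{"slide":[0,0,0.015],"yaw":0},{"slide":[0,0,0.035],"yaw":0},{"slide":[0,0,0.065],"yaw":0},{"slide":[0,0,0.1],"yaw":0},{"slide":[-0.03,-0.03,0.12],"yaw":0},{"slide":[-0.06,-0.06,0.12],"yaw":0},{"slide":[-0.08,-0.09,0.12],"yaw":0},{"slide":[-0.1,-0.12,0.12],"yaw":0},{"slide":[-0.12,-0.15,0.12],"yaw":0},{"slide":[-0.14,-0.18,0.12],"yaw":0},{"slide":[-0.16,-0.21,0.12],"yaw":0},{"slide":[-0.17,-0.24,0.12],"yaw":0},{"slide":[-0.17,-0.27,0.12],"yaw":0},{"slide":[-0.17,-0.3,0.12],"yaw":0},{"slide":[-0.17,-0.3,0.12],"yaw":0},{"slide":[-0.17,-0.3,0.12],"yaw":0}]'
python3 - <<'E'
from h import *
for n,b in(("top",(190,115,256,190)),("side",(195,220,272,295))):
    c=camera(n);x0,y0,x1,y1=b
    I=cv2.resize(c["frame"][y0:y1,x0:x1,::-1],(390,390),interpolation=cv2.INTER_CUBIC)
    J=I if n=="top" else np.hstack([J,I])
    g=cv2.cvtColor(c["frame"],cv2.COLOR_RGB2GRAY).astype(np.float32)
    a=np.radians(15.8);r=np.array([[np.cos(a),-np.sin(a)],[np.sin(a),np.cos(a)]])
    # brightness profile across spacer (jig y) at jig x=+-20 and along (jig x), at top height .094
    samp=lambda P:cv2.remap(g,*[v.astype(np.float32)[None] for v in proj(c,np.c_[P@r.T+[.6274,.2148],[.094]*len(P)]).T],cv2.INTER_LINEAR)[0].astype(int).tolist()
    ys=np.arange(-.012,.0121,.002)
    for x in(-.02,.02): print(n,"across",x,samp(np.c_[0*ys+x,ys]))
    xs=np.arange(-.04,.0401,.004);print(n,"along",samp(np.c_[xs,0*xs]))
    if n=="side": x,d,_=ellipse(c,262,188,.05)
    else: x,d,_=ellipse(c,314,150,.05)
    print("pipe",x,d)
cv2.imwrite("pics/final.png",J)
E
```

```text
clock: 28.73
position: [0.6275, 0.2149, 0.0827]
ee_rot: [0.991, 0.137, -0.0, 0.0]
ft_force: [-0.8, 0.1, 0.4]
grip_width: 0.37
grasp_force: 0.0
clock: 30.15
position: [0.4575, -0.0864, 0.2038]
ee_rot: [0.991, 0.136, 0.001, 0.0]
ft_force: [-0.3, 1.1, -0.3]
grip_width: 0.368
grasp_force: 0.0
top across -0.02 [82, 88, 134, 205, 243, 249, 249, 247, 235, 181, 119, 135, 201]
top across 0.02 [124, 112, 133, 208, 246, 246, 245, 244, 234, 190, 146, 134, 133]
top along [117, 139, 126, 237, 248, 249, 248, 247, 247, 247, 246, 246, 246, 246, 245, 245, 246, 240, 154, 104, 106]
pipe [0.62894408 0.0145402 ] 0.049128818794497736
side across -0.02 [132, 138, 164, 207, 230, 238, 241, 238, 228, 200, 156, 134, 131]
side across 0.02 [133, 147, 178, 209, 230, 239, 241, 235, 215, 182, 151, 136, 131]
side along [132, 132, 140, 229, 241, 241, 241, 241, 241, 241, 241, 240, 241, 241, 240, 241, 240, 231, 151, 132, 133]
pipe [0.62886162 0.01406903] 0.05119561128759646
```

View pics/final.png

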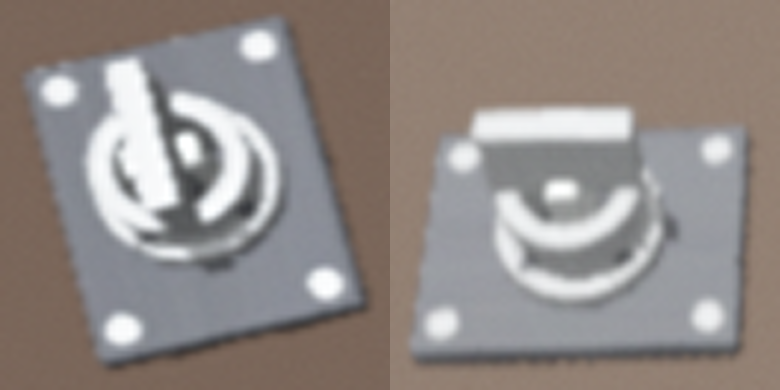

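Both views show the flanges and sleeve stacked flat. The spacer is centred within 1 mm in the gap at the predicted 94 mm top height, and the pipe has not moved. I'll hand it in.

```bash
python3 -c "
from workcell import *
print(hand_in())"
```

```text
the job is handed in; nothing more can be done
None
```

The job is done and handed in after about 30 s of the 102 s allowed: big flange, sleeve and small flange lie stacked flat on the post, the spacer stands centred in the gap on the small flange, the pipe has not moved, and the gripper is clear; no verdict came back.

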